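# Step a sample carousel back one notch past its ratchet pawl

## Task

The sample wheel has been stepped one vial too far and its ratchet will not let it run back. With a fingertip, lift the pawl out of the teeth by tipping its ball lever over until it stays open, push one arm of the three-armed handle to turn the wheel back (clockwise from above) by one notch, so that the tall vial stands under the needle again, then tip the ball lever back so that the pawl drops fully home between the teeth. Only push: pick nothing up, keep off the needle, leave every vial in its pocket and the other things on the bench where they are.

Things in the scene. Friction and masses are not known exactly. Their poses are not given: they have to be found in the camera images.
- sampler: the sample changer, fixed to the bench: white base 260 x 260 x 36 mm (with a ledge for the pawl on its -y side, reaching to y = -175 mm), carrying a round sample wheel of 12 pockets (216 mm across, its steel rim of saw teeth 64 mm above the bench, tooth tops at 73 mm). Origin: on the wheel's axis at bench height; z up, its x and y are the level directions used below; it stands turned by up to 26 degrees
- wheel (a joint): turn of the sample wheel about its upright axis, rad, positive anticlockwise from above (forward). Starts at about 0, one place past the tall vial; -0.524 (30 degrees clockwise, one notch) puts the tall vial under the needle. While the pawl is down it cannot turn back more than about 0.04 from there (so -0.04 in the present notch, -0.56 in the one before); forward it clicks on. It turns with light friction (about 2 N at a handle arm) and stays where it is left
- pawl (a joint): turn of the ratchet pawl about its level shaft, rad: 0 = nose fully down between the teeth, above 0.2 = nose clear of the teeth, 0.91 = thrown open against its stop. Weighted: below about 0.5 it falls back to 0 by itself, above about 0.6 it falls open to 0.91 and stays there
- pawl_ball (a point): centre of the steel ball (20 mm diameter) on top of the pawl's lever, the part to push. It swings on a 60 mm radius about the shaft in the sampler's x-z plane: with the pawl down it leans 25 degrees towards the sampler's +x side, with the pawl open 27 degrees towards -x. The lever is a 7 mm rod; well under 1 N tips it. The ball's centre is 131 to 138 mm above the bench as it swings
- pawl_pivot (a point): point on the pawl's shaft right below the lever (at sampler x -50, y -150 mm), 78 mm above the bench. The shaft lies along the sampler's y. An aluminium bearing block (top 88 mm above the bench) stands 12 to 29 mm from this point towards the wheel; the pawl's nose arm lies 38 mm towards the wheel and reaches 55 mm from the shaft towards +x
- hub (a point): centre of the wheel's three-armed handle, on the axis, 124 mm above the bench (its black boss is 32 mm across and tops out at 136 mm)
- arm0 (a point): centre of the black ball (17 mm diameter) at the end of one of the three equal handle arms, 50 mm from the axis and 124 mm above the bench; the arm is an 8 mm rod. At the start this arm points to the side away from the needle (45 degrees clockwise from the sampler's +x)
- arm1 (a point): the same on the second handle arm, 120 degrees anticlockwise from arm0; this one is near the needle
- arm2 (a point): the same on the third handle arm, 240 degrees anticlockwise from arm0
- probe: the sampling needle on its white arm (14 mm wide, top 156 mm above the bench) and steel column (column 126 mm from the wheel's axis, 60 degrees anticlockwise from the sampler's +x). Origin: the needle's lower tip, 112 mm above the bench and 68 mm from the axis, pointing straight down at the sampling place
- tall_vial_mid (a point): centre of the tall white sample vial (21 mm diameter, 58 mm tall; its top stands 104 mm above the bench), loose in a pocket 68 mm from the wheel's axis
- vial0_mid (a point): centre of a short white sample vial (21 mm diameter, 40 mm tall; top 86 mm above the bench), loose in the wheel's pocket 60 degrees clockwise from the tall vial
- vial1_mid (a point): centre of a short white sample vial (21 mm diameter, 40 mm tall; top 86 mm above the bench), loose in the wheel's pocket under the needle at the start, next clockwise from the tall vial
- vial2_mid (a point): centre of a short white sample vial (21 mm diameter, 40 mm tall; top 86 mm above the bench), loose in the wheel's pocket 60 degrees anticlockwise from the tall vial
- vial3_mid (a point): centre of a short white sample vial (21 mm diameter, 40 mm tall; top 86 mm above the bench), loose in the wheel's pocket 150 degrees anticlockwise from the tall vial
- vial4_mid (a point): centre of a short white sample vial (21 mm diameter, 40 mm tall; top 86 mm above the bench), loose in the wheel's pocket 120 degrees clockwise from the tall vial
- spare_vial_mid (a point): a short white vial like those in the wheel (21 mm diameter, 40 mm tall) standing on the bench beside the sampler's pawl ledge; its centre
- stopper_mid (a point): a white plastic stopper (34 mm across, 36 mm tall) standing on the bench close in front of the sampler; its centre
- beaker_mid (a point): an empty glass beaker (60 mm across the rim, 75 mm tall) standing close beside the sampler; its centre
- amber_bottle_mid (a point): an amber bottle with a black cap (68 mm diameter, 165 mm tall) on the left of the bench; its centre
- multimeter_mid (a point): a yellow multimeter (185 x 90 x 45 mm) lying on its back on the right of the bench; its centre
- mouse_mid (a point): a black computer mouse (104 x 60 x 35 mm) on a blue pad; its centre
- marker_mid (a point): a black marker pen (16 mm thick, 125 mm long) lying on the bench to the left; its centre

How it is judged (in metres and radians):
On the way, in this order (a step that is already met when the one before it is completed fails the run):
1. the pawl is lifted clear of the teeth while the wheel still stands in its notch (value of joint pawl above 0.35 rad and value of joint wheel between -0.2 and 0.2 rad), for 0.1 s.
2. with the pawl up, the wheel is pushed back by about one notch (value of joint pawl above 0.25 rad and value of joint wheel between -0.72 and -0.36 rad), for 0.1 s.
At the end, for the whole second after the job is handed in: Wheel one notch back and at rest, within 5 degrees (-0.61 to -0.44 rad), the tall vial within 12 mm of the needle's line; pawl fully down (below 0.06 rad) and at rest; every vial upright in its pocket, bystanders within 25 mm of where they stood and not tipped over (value of joint wheel between -0.61 and -0.44 rad and value of joint pawl below 0.06 rad and velocity of joint wheel between -0.05 and 0.05 rad/s and velocity of joint pawl between -0.05 and 0.05 rad/s and horizontal distance between tall_vial_mid and probe below 0.012 m and angle between each of tall_vial_mid, vial0_mid, vial1_mid, vial2_mid, vial3_mid, vial4_mid's own z axis and vertical below 0.2 rad and height (world z) of tall_vial_mid above 0.067 m and height (world z) of each of vial0_mid, vial1_mid, vial2_mid, vial3_mid, vial4_mid above 0.058 m and angle between each of spare_vial_mid, stopper_mid, beaker_mid, amber_bottle_mid, multimeter_mid, mouse_mid's own z axis and vertical below 0.35 rad and distance of each of spare_vial_mid, stopper_mid, beaker_mid, amber_bottle_mid, multimeter_mid, mouse_mid, marker_mid from where it was at the start of the episode below 0.025 m); the robot touches nothing.
It fails at once if the wheel is turned back by two notches or run forward to the next one (value of joint wheel below -0.9 rad or value of joint wheel above 0.4 rad).
It fails at once if the needle or its arm is knocked (over 3 N) (contact force between any of the fingers, the arm and probe above 3 N).
It fails at once if a vial is lifted out of its pocket (height (world z) of tall_vial_mid above 0.087 m or height (world z) of any of vial0_mid, vial1_mid, vial2_mid, vial3_mid, vial4_mid above 0.078 m).
It fails at once if a bystander is knocked away or picked up (moved over 25 mm) (distance of any of spare_vial_mid, stopper_mid, beaker_mid, amber_bottle_mid, multimeter_mid, mouse_mid, marker_mid from where it was at the start of the episode above 0.025 m).
It also fails if it takes over 51 s, if anything falls off the work surface, if the arm or the gripper's body presses on something with over 40 N, if the wrist force passes 120 N, or if a joint passes its speed limit or range.

## Robot

A 6-joint arm with a two-finger parallel gripper is mounted at the origin on the work surface. World frame = base frame: x ahead of the robot, y to its left, z up, the work surface at z = 0. Lengths are in mm, angles in rad, forces in N, time in s.
With the tool pointing down it reaches from about 275 to 825 mm from the base axis. Payload 4.9 kg.
Tool frame: the origin (TCP) lies at the very end of the fingers, on their centre line; the grasp point (between the pads) lies 19 mm behind it; z points along the fingers, y is the line along which they close (so a half turn about z gives the same grasp; the last joint's range is limited). The gripper opens to 85 mm and grips with 20 to 120 N. Pads are 22 mm wide; open, the fingers measure 114 mm over their backs; the gripper's body (76 mm by 85 mm) begins 54 mm behind the grasp point. The pads swing forward as they close: fully open they stand 13 mm farther back than shut.
Start: joints at [-1.356, 0.326, -0.193, 1.052, 0, 1.437], TCP at [187.986, -516.894, 231.281] pointing down, gripper open.
Joint ranges: [-2.65, 2.65], [-0.97, 1.79], [-1.3, 1.35], [-1.93, 2.1], [-1.47, 1.37], [-3.14, 3.14]. Speed limits (rad/s): [2.57, 2.57, 3.14, 3.14, 3.14, 3.14].

## Interface

Orientations are given as [roll, pitch, yaw] about the fixed x, y, z axes, in that order (R = Rz(yaw) Ry(pitch) Rx(roll)).
In Python, from bench import bot, solve_ik, imaging gives the robot as it stands. Calls block until the motion is done:
- bot.move_ptp(position, orientation): joint-space move of the TCP to a pose.
- bot.movel(position, rot=None, max_speed=150, threshold=None): straight line of the TCP; rot=None keeps the orientation; max_speed is the mean speed in mm/s. With threshold (N) it stops when the force on the tool has changed by that much, and returns True; else False.
- bot.move_j(angles): joint-space move.
- bot.grip(opening, effort=None): opening from 0.0 (shut) to 1.0 (fully open); effort is the grip in N (None keeps the last); returns when the fingers have stopped.
- bot.dwell(seconds).
- solve_ik(position, orientation): joint angles nearest the present ones, or None.
- bot.get_state(): the state.
- imaging.capture(name): name is "scene" or "top" or "wrist"; returns the picture (480x640x3 uint8, blue, green, red); there is no depth.
- imaging.camera_model(name): a dict with "K" (3x3 intrinsics, pixels), "position" and "rotation" of the camera in the world. Camera axes: x right, y up, looking along -z (the intrinsics and any distortion apply to the point x, -y, -z); pixel columns grow to the right and rows downward; lengths in mm; the calibration is good to about 2 mm. A picture is of the moment at which its call begins: read the wrist's pose just before it. camera_model takes no time and is no camera call; for the wrist camera it gives the pose at the moment of the call.
A pose or a line that the arm cannot do raises bot.IKError and nothing moves.
- bot.sign_off(): hands the job in; it is judged then, once.
The state is a dict: "t": time; "qpos": joint angles; "joint_velocities": joint speeds; "effort": joint torques, N m; "tcp_pos": TCP position; "orientation": TCP orientation; "contact_force": force on the tool from outside, world axes, zero at the start; "wrist_torque": the same for the moment, N m; "opening": opening from 0.0 (shut) to 1.0 (fully open); "gripper_force": force on a finger pad.
Only numpy, scipy, OpenCV 4.12 (cv2) and the standard library are available. Lean on these libraries where they do the work, as an engineer would, in place of code of your own. Each camera call takes 0.05 s, during which the arm holds its last target. There are 200 camera calls.

## Working session

There is one attempt and no reset: what is moved stays moved. The work goes in short steps, each a Python script; the robot and the scene stay as the last script left them, time stands still between calls to the robot, and variables do not carry over. Pictures are saved under pics/ and viewed, at most 10 in all, crops included, and the job is handed in when it is done.

```bash
ls; mkdir -p pics; python3 - <<'E'
from bench import bot, imaging
import cv2, numpy as np
for n in ["scene","top"]:
    im=imaging.capture(n); cv2.imwrite(f"pics/{n}0.png",im)
    m=imaging.camera_model(n); print(n,m)
print(bot.get_state()["t"])
E
```

```text
pics
scene {'K': array([[479.84304885,   0.        , 313.84530811],
       [  0.        , 479.84304885, 240.4080318 ],
       [  0.        ,   0.        ,   1.        ]]), 'position': array([1121.24488166, -311.65354336, 1085.47416834]), 'rotation': array([0.61998157, 0.0125425 , 1.01194331])}
top {'K': array([[589.70845801,   0.        , 319.3737065 ],
       [  0.        , 589.70845801, 240.91600013],
       [  0.        ,   0.        ,   1.        ]]), 'position': array([ 260.99197053,   39.23233227, 1431.12583692]), 'rotation': array([ 0.21110004,  0.00247744, -1.47444716])}
0.1
```

View pics/scene0.png

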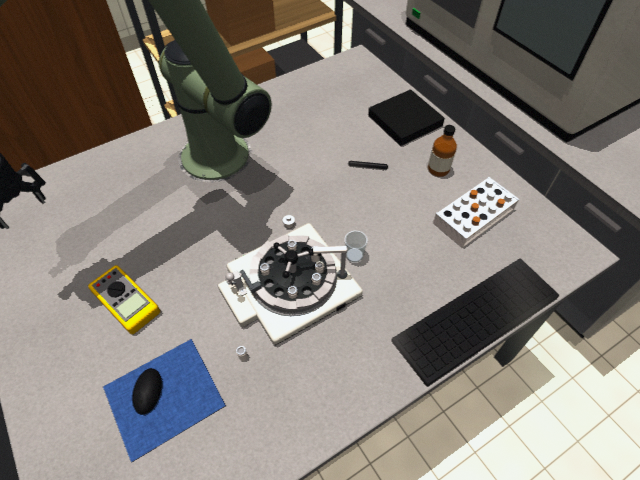

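View pics/top0.png

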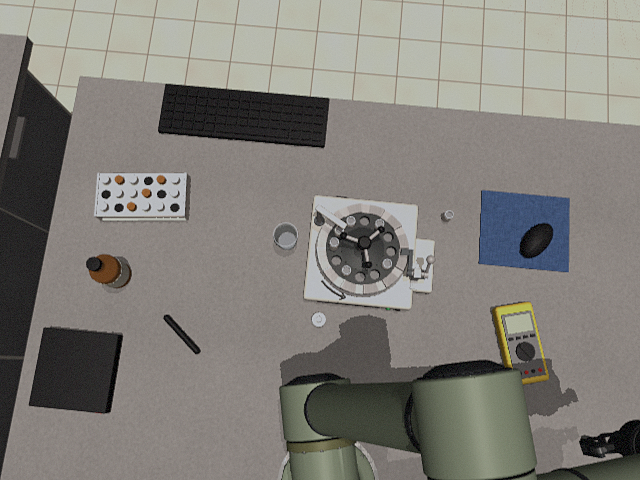

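The scene view shows the sampler at about (293,275) and the top view puts it at about (363,245). The pawl is at about (425,262) in the top view, the needle column at about (320,215), and the stopper at (319,320). Next I'll zoom in on both and set up the ray helpers.

```bash
cat > h.py <<'E'
import numpy as np, cv2
from scipy.spatial.transform import Rotation as R
from bench import bot, solve_ik, imaging
def cam(n):
    m=imaging.camera_model(n); return m["K"],np.array(m["position"]),R.from_euler("xyz",m["rotation"]).as_matrix()
def ray(n,uv,c=None):
    K,p,M=c or cam(n); d=np.linalg.inv(K)@[uv[0],uv[1],1]; return p,M@(d*[1,-1,-1])
def onz(n,uv,z,c=None):
    p,d=ray(n,uv,c); return p+d*(z-p[2])/d[2]
def proj(n,X,c=None):
    K,p,M=c or cam(n); q=(M.T@(np.array(X)-p))*[1,-1,-1]; q=K@q; return q[:2]/q[2]
E
python3 - <<'E'
from h import *
print(proj("top",[0,0,0]),proj("scene",[0,0,0]),proj("top",[188,-517,231]))
t=cv2.imread("pics/top0.png")[185:320,295:445]; s=cv2.imread("pics/scene0.png")[205:345,210:375]
t=cv2.resize(t,None,fx=4.4,fy=4.4,interpolation=cv2.INTER_CUBIC);s=cv2.resize(s,None,fx=4.2,fy=4.2,interpolation=cv2.INTER_CUBIC)
cv2.imwrite("pics/t1.png",t);cv2.imwrite("pics/s1.png",s)
# base white corners
im=cv2.imread("pics/top0.png")
print(onz("top",(364,243),124),onz("top",(430,262),131), onz("top",(319,320),36))
E
```

```text
[327.04657018 485.54398183] [214.87734195 154.39182269] [602.25684451 433.69728865]
[544.35453347 -31.6660283  124.        ] [ 513.66723516 -181.68630233  131.        ] [368.81522147  54.00876179  36.        ]
```

View pics/t1.png

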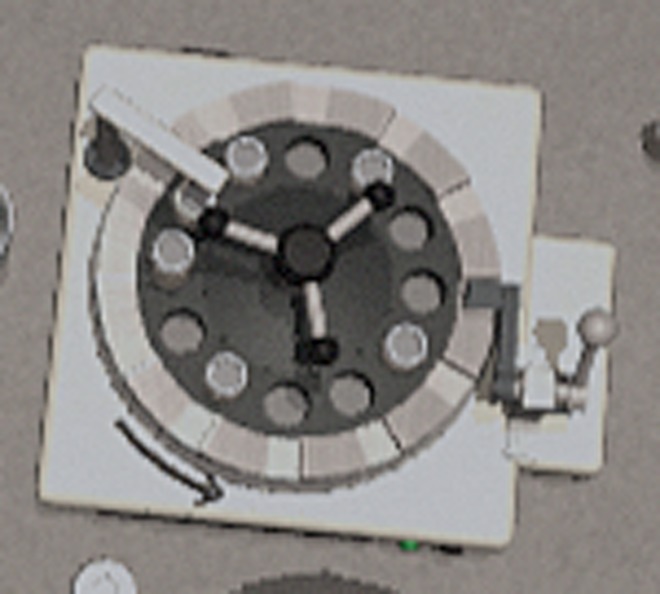

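View pics/s1.png

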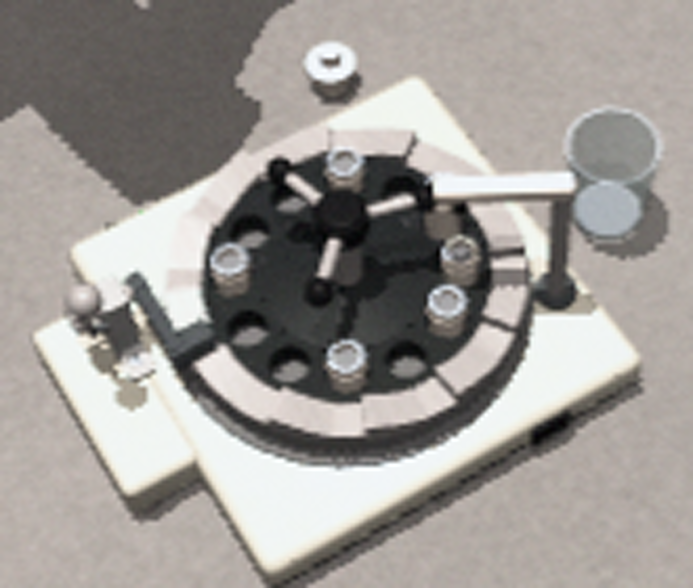

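```bash
python3 - <<'E'
from h import *
T=lambda p:(np.array(p)+.5)/4.4-.5+[295,185]
S=lambda p:(np.array(p)+.5)/4.2-.5+[210,205]
def tri(a,b):
    p,d=ray("top",T(a));q,e=ray("scene",S(b));d/=np.linalg.norm(d);e/=np.linalg.norm(e)
    s=np.linalg.lstsq(np.c_[d,-e],q-p,rcond=None)[0];A=p+s[0]*d;B=q+s[1]*e
    return (A+B)/2,np.linalg.norm(A-B)
P={"arm0":((380,195),(318,290)),"arm1":((212,222),(425,190)),"arm2":((320,350),(280,170)),"ball":((597,328),(84,297))}
Z={"arm0":124,"arm1":124,"arm2":124,"ball":132.4}
for k,(a,b) in P.items():
    X,g=tri(a,b);print(k,X.round(1),g.round(1),"topz",onz("top",T(a),Z[k])[:2].round(1),"scenez",onz("scene",S(b),Z[k])[:2].round(1))
c=[onz("top",T(p),36) for p in [(88,45),(540,90),(512,547),(40,500)]]
print(np.round(c,1),np.mean(c,0)); 
for i in range(4):
    d=c[(i+1)%4]-c[i];print(np.linalg.norm(d),np.degrees(np.arctan2(d[1],d[0])))
A=[onz("top",T(P[k][0]),124) for k in("arm0","arm1","arm2")];h=np.mean(A,0);print("hub",h,onz("top",T((305,250)),136))
for a in A: print(np.linalg.norm(a-h),np.degrees(np.arctan2(*(a-h)[1::-1])))
print(bot.get_state())
E
```

```text
arm0 [580.  -66.7 127.6] 1.1 topz [580.7 -67.5] scenez [578.2 -65.2]
arm1 [556.7  18.2 130.8] 0.7 topz [558.1  17.8] scenez [552.8  20.9]
arm2 [496.3 -43.1 125.4] 0.4 topz [496.6 -43. ] scenez [495.3 -42.9]
ball [ 519.4 -180.4  136.3] 1.5 topz [ 519.9 -181.7] scenez [ 517.2 -179.1]
[[ 672.5   94.2   36. ]
 [ 670.6 -158.9   36. ]
 [ 415.5 -159.6   36. ]
 [ 416.3   95.    36. ]] [543.75344179 -32.29449499  36.        ]
253.13750204044197 -90.43219139735828
255.11878251094396 -179.8442122022627
254.61080447508144 89.81092039772739
256.1882530050933 -0.1756635031230488
hub [545.13422955 -30.9299206  124.        ] [545.32540423 -30.57343704 136.        ]
50.989523068788 -45.81400741080589
50.377989417351216 75.08415226085205
49.996970399959935 -165.9745847345041
{'t': 0.1, 'qpos': array([-1.35621327e+00,  3.26886664e-01, -1.93484478e-01,  1.05199397e+00,
        9.81716539e-06,  1.43661263e+00]), 'joint_velocities': array([-1.05048007e-03, -2.01553609e-04,  2.96176301e-03, -2.45222937e-04,
       -8.43106615e-05, -9.08095154e-04]), 'effort': array([ 1.67704355e-03, -4.44238758e+01,  2.63037640e+01,  7.86612625e-03,
       -1.27322760e-04, -3.97456319e-06]), 'tcp_pos': array([ 187.86688335, -516.36702237,  230.57070559]), 'orientation': array([-3.14003929e+00, -2.19602723e-04,  3.48766573e-01]), 'contact_force': array([-0.0124297 , -0.38661054,  0.28305994]), 'wrist_torque': array([-0.03659776,  0.02598573, -0.02244753]), 'gripper_force': 0.0, 'opening': 0.9991342846711665}
```

The sampler is square to the world (yaw about 0). The hub is at (545,-31) and the pawl ball at (520,-181), which agrees with the given geometry. The arms measure 50 to 51 mm at -46, 75 and -166 degrees, as expected. Next I'll tip the lever open.

```bash
python3 - <<'E'
from h import *
bot.grip(0.0)
D=[np.pi,0,0]
bot.move_ptp([560,-182,220],D); bot.movel([560,-182,120],max_speed=150)
print(bot.get_state()["tcp_pos"],bot.get_state()["opening"])
bot.movel([498,-182,120],max_speed=60); print(bot.get_state()["contact_force"])
bot.movel([560,-182,120]); bot.movel([560,-182,230],max_speed=250)
bot.dwell(.2)
print(bot.get_state()["t"])
t=imaging.capture("top"); s=imaging.capture("scene")
a=cv2.resize(t[185:320,295:445],(400,360),interpolation=cv2.INTER_CUBIC); b=cv2.resize(s[205:345,210:375],(400,360),interpolation=cv2.INTER_CUBIC)
cv2.imwrite("pics/p2.png",np.hstack([a,b]))
E
```

```text
[ 560.47024224 -182.5456088   120.74278974] 8.061559710330332e-05
[ 0.33311008  0.39391099 -0.03847452]
6.0417
```

View pics/p2.png

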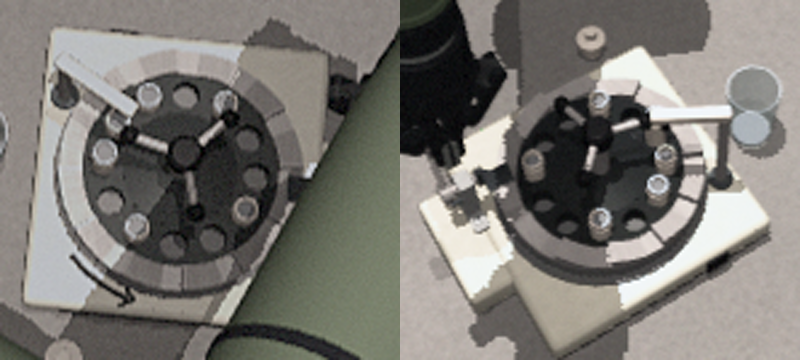

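The arm hides the pawl in both views (top crop near (300,180), scene crop near (460,180)). I'll move to a pose above the handle and look again from there.

```bash
python3 - <<'E'
from h import *
bot.move_ptp([601,-43,220],[np.pi,0,np.pi/4]); bot.dwell(.1)
print(bot.get_state()["t"],bot.get_state()["qpos"])
t=imaging.capture("top"); s=imaging.capture("scene")
a=cv2.resize(t[185:320,295:445],(400,360),interpolation=cv2.INTER_CUBIC); b=cv2.resize(s[205:345,210:375],(400,360),interpolation=cv2.INTER_CUBIC)
cv2.imwrite("pics/p3.png",np.hstack([a,b]))
E
```

```text
6.875 [-1.95176324e-01  4.31070017e-01 -6.55605615e-02  1.07440319e+00
 -4.01729913e-04  2.16283297e+00]
```

View pics/p3.png

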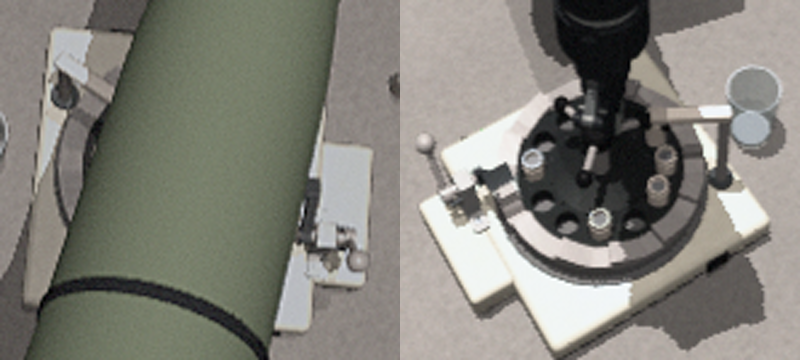

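The pawl is open: its ball now leans towards -x, at about (358,262) in the top crop and (425,143) in the scene crop. Next I'll push arm0 back along an arc, stopping slightly short.

```bash
cat >> h.py <<'E'
HUB=np.array([545.2,-30.9])
def fp(th,off,r=48,z=114):
    c,s=np.cos(th),np.sin(th); p=HUB+[c*r-s*off,s*r+c*off]
    return [*p,z],[np.pi,0,th+np.pi/2]
def push(th0,th1,off=19.5,n=5,v=50):
    for th in np.linspace(th0,th1,n):
        p,o=fp(th,off); bot.movel(p,rot=o,max_speed=v)
    print("push",bot.get_state()["contact_force"],bot.get_state()["tcp_pos"])
def look(name):
    bot.dwell(.1); print("t",bot.get_state()["t"])
    t=imaging.capture("top"); s=imaging.capture("scene")
    f=lambda i,r,c:cv2.resize(i[r:r+135,c:c+150],(400,360),interpolation=cv2.INTER_CUBIC)
    cv2.imwrite(name+"_t.png",t);cv2.imwrite(name+"_s.png",s)
    cv2.imwrite("pics/"+name+".png",np.hstack([f(t,185,295),f(s,205,215)]))
E
python3 - <<'E'
from h import *
a0=np.radians(-45)
p,o=fp(a0,32); bot.movel(p,rot=o,max_speed=150)
push(a0,a0-0.49)
p,o=fp(a0-.49,34); bot.movel(p,rot=o); bot.movel([*p[:2],220],max_speed=250)
bot.move_ptp([420,-182,200],[np.pi,0,0])
look("p4")
E
```

```text
push [ 0.16650723 -0.76140114  0.20697106] [577.60343632 -71.07606484 113.93005264]
t 11.1
```

View pics/p4.png

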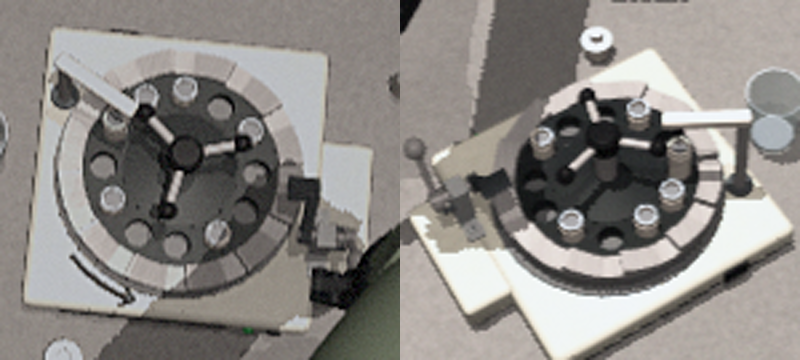

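The wheel has turned back. In the top crop the handle balls are at (243,144), (145,111) and (167,211), and in the scene crop at (565,173), (658,147) and (588,96). I'll measure the angle from these before correcting.

```bash
cat >> h.py <<'E'
def angles(name,T,S=[],c0=400):
    for n,pts,org in (("top",T,(295,185)),("scene",S,(215,205))):
        g=cv2.cvtColor(cv2.imread(f"{name}_{n[0]}.png"),cv2.COLOR_BGR2GRAY)
        out=[]
        for k,p in enumerate(pts):
            u=(np.array(p)+.5)/(400/150)-.5+org
            x0,y0=np.round(u).astype(int)-3; w=cv2.GaussianBlur(g,(0,0),.7)[y0:y0+7,x0:x0+7].astype(float)
            w=np.clip(45-w,0,None); Y,X=np.mgrid[y0:y0+7,x0:x0+7]
            v=np.array([(w*X).sum(),(w*Y).sum()])/w.sum() if w.sum() else u
            X1,X2=onz(n,u,124)[:2],onz(n,v,124)[:2]
            out.append([X1,X2])
        if out:
            o=np.array(out)
            for j,l in ((0,"eye"),(1,"cen")):
                d=o[:,j]-o[:,j].mean(0); th=np.arctan2(d[:,1],d[:,0])-np.radians([-45,75,195])
                th=(th+np.pi)%(2*np.pi)-np.pi
                print(n,l,"hub",o[:,j].mean(0).round(1),"r",np.linalg.norm(d,axis=1).round(1),"wheel",th.round(3),th.mean().round(3))
E
python3 - <<'E'
from h import *
for a in ("top0","scene0"): cv2.imwrite(f"i0_{a[0]}.png",cv2.imread(f"pics/{a}.png"))
k=400/150
q=lambda P,s,dx:[((np.array(p)/s)+[dx,0])*k for p in P]
angles("i0",q([(380,195),(212,222),(320,350)],4.4,0),q([(318,290),(425,190),(280,170)],4.2,-5))
angles("p4",[(243,144),(145,111),(167,211)],[(165,173),(258,147),(188,96)])
E
```

```text
top eye hub [545.  -31.1] r [51.  50.4 50. ] wheel [-0.014  0.001 -0.017] -0.01
top cen hub [544.1 -30.4] r [51.5 50.  49.6] wheel [-0.016  0.011 -0.029] -0.011
scene eye hub [542.4 -29. ] r [51.1 51.1 48.8] wheel [-0.001  0.051  0.026] 0.025
scene cen hub [543.7 -31.7] r [50.6 50.2 48.4] wheel [0.033 0.078 0.048] 0.053
top eye hub [544.7 -31.8] r [50.4 51.1 50.7] wheel [-0.497 -0.496 -0.485] -0.493
top cen hub [544.1 -30.6] r [50.8 50.1 50.3] wheel [-0.486 -0.482 -0.496] -0.488
scene eye hub [543.7 -29.3] r [49.6 50.1 49.4] wheel [-0.508 -0.498 -0.495] -0.501
scene cen hub [545.  -30.9] r [50.3 50.6 51. ] wheel [-0.477 -0.491 -0.479] -0.482
```

Measured from the top view, the wheel is at about -0.48 to -0.49. I'll push it to about -0.53, then tip the lever back.

```bash
python3 - <<'E'
from h import *
a0=np.radians(-45)
p,o=fp(a0-.44,34,z=220); bot.move_ptp(p,o); bot.movel([*p[:2],114])
push(a0-.47,a0-.533,n=3,v=25)
p,o=fp(a0-.5,34); bot.movel(p,rot=o); bot.movel([*p[:2],220],max_speed=250)
bot.move_ptp([425,-182,200],[np.pi,0,0])
look("p5")
angles("p5",[(244,147),(147,109),(164,211)])
E
```

```text
push [ 0.64480721  0.79089177 -0.67842263] [576.38677736 -72.40408508 114.0520087 ]
t 15.9583
top eye hub [544.4 -31.8] r [50.8 51.6 51.3] wheel [-0.545 -0.547 -0.533] -0.542
top cen hub [544.  -30.5] r [50.9 50.1 50.5] wheel [-0.507 -0.506 -0.519] -0.511
```

```bash
python3 - <<'E'
from h import *
bot.movel([425,-182,120])
bot.movel([487,-182,120],max_speed=60); print(bot.get_state()["contact_force"])
bot.movel([425,-182,120]); bot.movel([425,-182,230],max_speed=250)
bot.move_ptp([250,-420,230],[np.pi,0,0]); bot.dwell(.3)
look("p6")
angles("p6",[(244,147),(147,109),(164,211)])
E
```

```text
[-0.05741829  0.69462142  0.28136996]
t 20.6167
top eye hub [544.4 -31.8] r [50.8 51.6 51.3] wheel [-0.545 -0.547 -0.533] -0.542
top cen hub [544.1 -30.4] r [50.8 50.2 50.3] wheel [-0.51  -0.504 -0.518] -0.511
```

View pics/p6.png

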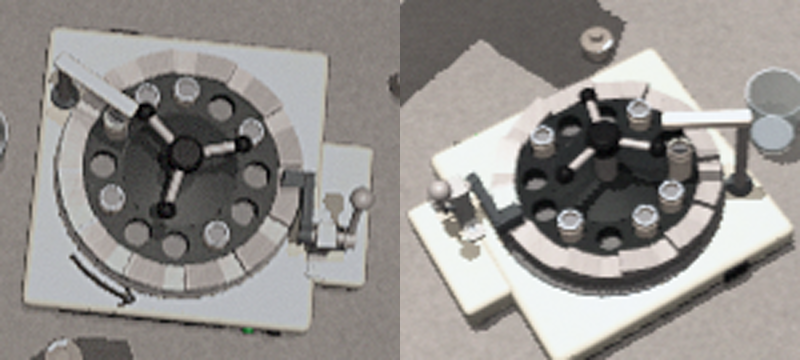

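The pawl is down again: its ball is at (362,198) in the top crop, matching the start at about (362,199). The tall vial is under the needle. To confirm the pawl is fully home, I'll compare the ball's sub-pixel position with the first picture.

```bash
python3 - <<'E'
from h import *
def shift(n,c,r=5,s=8):
    a,b=[cv2.resize(cv2.cvtColor(cv2.imread(f"{q}_{n[0]}.png")[c[1]-16:c[1]+17,c[0]-16:c[0]+17],cv2.COLOR_BGR2GRAY),None,fx=s,fy=s,interpolation=cv2.INTER_CUBIC) for q in("i0","p6")]
    m=16*s; t=a[m-r*s:m+(r+1)*s,m-r*s:m+(r+1)*s]
    res=cv2.matchTemplate(b,t,cv2.TM_CCOEFF_NORMED); _,v,_,l=cv2.minMaxLoc(res)
    print(n,c,(np.array(l)-(m-r*s))/s,round(v,3))
shift("top",(430,259));shift("scene",(230,275));shift("top",(410,255),6);shift("scene",(252,283),6)
X=np.array([495.2+25.4,-181,132.4]); 
for p in(0,.06,.2):
    L=np.radians(25)-p; Q=[495.2+60*np.sin(L),-181,78+60*np.cos(L)]; print(p,proj("top",Q),proj("scene",Q))
i0,p6=[cv2.imread(q+"_t.png") for q in("i0","p6")]
E
```

```text
top (430, 259) [0. 0.] 0.997
scene (230, 275) [0. 0.] 0.999
top (410, 255) [0. 0.] 0.995
scene (252, 283) [0. 0.] 0.998
0 [429.98075308 258.84238256] [229.52499528 276.7391658 ]
0.06 [430.01143195 260.17825891] [228.79952932 275.39043778]
0.2 [430.01188158 263.49956562] [227.10895913 272.33771128]
```

```bash
python3 -c "
from bench import bot
print(bot.sign_off())"
```

```text
the job is handed in; nothing more can be done
None
```

The job is handed in: by the last pictures the wheel is one notch back at about -0.51 to -0.54 rad with the tall vial under the needle, and the pawl ball is back exactly where it started, so the pawl is fully home; the judge's verdict was not shown.

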